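Lift the strainer out of the lint trap and gauge the sump

TASK

Clear the lint trap on the board and gauge it: pull the trap's side knob all the way up so that the lifter pushes the round strainer out through the top of its ring, then take the strainer from above and set it level and centred on top of the draining post. Next push the knob all the way down again, and last take the gauge rod out of its holder and lower it foot first through the ring into the sump tube until it stands on the bottom, and let go. Do not let the strainer fall on the board and do not disturb the other things lying around.

Things in the scene. Friction and masses are not known exactly. Their poses are not given: they have to be found in the camera images.
- ring_top (a point): Centre of the top rim of the trap's upright-axis steel ring, 100 mm above the board; x axis points level towards the lifter's knob, z up. Ring: outer diameter 78, inner 62, from 70 to 100 mm above the board, on three thin legs; an inward lip (inner diameter 52), upper face 75 mm above the board, carries the strainer. Fixed foot plate 110 x 100 x 8 mm, tongue to 125 mm along x.
- lifter (a joint): Lifter height, m: 0 down, 0.045 fully up (hard stop). Knob, fork and pusher collar (outer diameter 48, inner 34 mm) are one part sliding vertically. Collar top: down, 2 mm below the seated strainer; up, 18 mm above the ring's rim, the strainer loose on it. About 6 N of friction holds it where it is left, strainer on or not; 8 to 10 N lift it, 4 to 5 N push it down.
- knob (a point): Centre of the lifter's knob: an upright black cylinder of diameter 24 and height 30 mm on a 10 mm stem, 105 mm from the ring's axis, 85 mm above the board when down and 130 mm when fully up. It can be gripped from above by its sides, and pushed on its flat top.
- strainer_mid (a point): Centre (half-way up) of the loose strainer: a flat round steel puck of diameter 58 and height 22 mm with dark holes, about 0.1 kg, no handle; z up. At the start it sits in the ring, its top 3 mm below the rim. With the lifter fully up its centre is 129 mm above the board and it can be gripped across its diameter.
- post_top (a point): Centre of the top of the draining post, 40 mm above the board, fixed: a white mushroom-shaped stand with a cork top of diameter 48 mm (smaller than the strainer), foot diameter 72 mm. On it the strainer's centre is 11 mm above this point.
- sump_mouth (a point): Centre of the mouth of the sump tube, on the ring's axis, 63 mm above the board, under the strainer: a grey upright tube, outer diameter 26, inner 18 mm, blind, its mouth flared to 30 mm inside over the top 8 mm.
- sump_floor (a point): Centre of the sump tube's bottom inside, 51 mm below its mouth and 12 mm above the board.
- gauge_grip (a point): Centre of the black round grip (diameter 20, height 34 mm) of the loose upright gauge rod: steel rod of diameter 10, whole length 165 mm, 0.07 kg; z along the rod, up. This point is 148 mm above the rod's foot. At the start it stands 51 mm deep in its holder, 1 mm play all round, this point 160 mm above the board; standing in the sump (4 mm play) the same.
- gauge_foot (a point): Lower end of the gauge rod, on its axis.
- holder_mouth (a point): Centre of the mouth of the rod's holder, a fixed grey upright tube (outer diameter 28 mm) on a round foot, 63 mm above the board. Draining post and holder may change places, left or right of the trap.
- pump_bottle: Bystander, to be left alone: white pump dispenser bottle, 72 mm across, 190 mm high; origin at the centre of its underside.
- scoop: Bystander, to be left alone: yellow plastic scoop lying on the board, 150 mm long, 35 mm high; origin at the centre of its underside.
- clasp_jar: Bystander, to be left alone: glass jar with a hinged steel clasp, 90 mm across, 120 mm high; origin at the centre of its underside.
- collar_brush: Bystander, to be left alone: collar brush lying bristles down, 150 x 36 x 32 mm; origin at the centre of its underside.
- soap_dish: Bystander, to be left alone: white dish holding a bar of soap, 115 x 80 x 29 mm; origin at the centre of its underside.
- tin: Bystander, to be left alone: plain metal tin, 68 mm across, 85 mm high; origin at the centre of its underside.

How it is judged:
On the way, in this order (a step that is already met when the one before it is completed fails the run):
1. the lifter is up and the strainer stands clear above the ring on it (value of joint lifter above 0.038 m and z of strainer_mid in the frame of ring_top above 0.02 m and horizontal distance between strainer_mid and ring_top below 0.02 m), for 0.2 s.
2. the strainer lies level on the draining post, let go (horizontal distance between strainer_mid and post_top below 0.012 m and z of strainer_mid in the frame of post_top between 0.006 and 0.016 m and angle between strainer_mid's own z axis and vertical below 0.12 rad and contact force between the fingers and strainer below 0.05 N), for 0.2 s.
3. the lifter is pushed down again (value of joint lifter below 0.006 m), for 0.2 s.
4. the gauge rod stands on the bottom of the sump tube (z of gauge_foot in the frame of sump_floor below 0.006 m and horizontal distance between gauge_foot and sump_floor below 0.009 m and angle between gauge_grip's own z axis and vertical below 0.25 rad), for 0.2 s.
At the end, for the whole second after the job is handed in: The strainer rests level (within 0.12 rad) on the draining post, centred within 12 mm; the lifter is within 6 mm of its lowest position; the gauge rod stands in the sump tube with its foot within 6 mm of the bottom, leaning less than 0.25 rad; all released and at rest (all of step 4 and horizontal distance between strainer_mid and post_top below 0.012 m and z of strainer_mid in the frame of post_top between 0.006 and 0.016 m and angle between strainer_mid's own z axis and vertical below 0.12 rad and value of joint lifter below 0.006 m and linear speed of strainer below 0.02 m/s and linear speed of gauge below 0.03 m/s); the robot touches nothing.
It fails at once if the strainer falls on the board (height (world z) of strainer_mid below 0.03 m).
It fails at once if a bystander is pushed away (50 to 60 mm) (distance of any of pump_bottle, clasp_jar from where it was at the start of the episode above 0.06 m or distance of any of scoop, collar_brush, soap_dish, tin from where it was at the start of the episode above 0.05 m).
It fails at once if a bystander is tipped over (angle between any of pump_bottle, scoop, clasp_jar, collar_brush, soap_dish, tin's own z axis and vertical above 0.5 rad).
It also fails if it takes over 72 s, if anything falls off the work surface, if the arm or the gripper's body presses on something with over 40 N, if the wrist force passes 120 N, or if a joint passes its speed limit or range.

ROBOT

A 6-joint arm with a two-finger parallel gripper is mounted at the origin on the work surface. World frame = base frame: x ahead of the robot, y to its left, z up, the work surface at z = 0. Lengths are in m, angles in rad, forces in N, time in s.
With the tool pointing down it reaches from about 0.35 to 0.85 m from the base axis. Payload 8.1 kg.
Tool frame: the origin (TCP) lies midway between the tips of the shut fingers; the grasp point (between the pads) lies 19 mm behind it (ctrl.tcp_to_grasp is the distance from the TCP to the grasp point, in m); z points along the fingers, y is the direction in which the jaws open and shut (so a half turn about z gives the same grasp; the last joint's range is limited). The gripper opens to 93 mm and grips with 3 to 60 N. Pads are 15 mm wide; open, the fingers measure 128 mm over their backs; the gripper's body (75 mm by 188 mm) begins 65 mm behind the grasp point.
Start: joints at [-1.4, 0.13, 1.488, -0, 1.523, -0.085], TCP at [0.152, -0.58, 0.219] pointing down, gripper open.
Joint ranges: [-2.96, 2.96], [-0.89, 2.26], [0.02, 2.5], [-1.34, 4.48], [0, 2.73], [-2.66, 2.66]. Speed limits (rad/s): [2.39, 2.39, 2.79, 3.14, 3.14, 3.14].

INTERFACE

Orientations are given as [roll, pitch, yaw] about the fixed x, y, z axes, in that order (R = Rz(yaw) Ry(pitch) Rx(roll)).
In Python, from station import ctrl gives the robot as it stands.
- The arm moves only by the tool arm_command, never from a script. Its argument "steps" is a list of rows, each a list of 3 entries, a list of its own where there are three numbers: the finger opening in mm, from 0 to 93, then the shift along the tool's x, y, z in units of 40 mm (1.0 is 40 mm), then the turn about the tool's z in units of 8 degrees (1.0 is 8 degrees). A call has exactly 8 rows; each row is the pose to reach, as a shift and turn from the pose commanded when the call began, along the tool's axes at that moment; what a row does not reach only later rows make up. A row lasts 1/10 s, in which the tool goes at most 50 mm and 8.59 degrees, less where a joint would pass 70% of its speed; a pose out of reach is approached as far as the arm can. A call with a gripper value outside its range is refused whole. The fingers move at their own pace and stop on an object; "force" is the grip in N (left out, the last holds). Time passes only in rows, so rows that repeat a pose let the fingers close, or fill a call up. It gives the time, the measured TCP pose, the force and the opening at its end, in the units of the state.
- ctrl.read_state(): the state, without advancing time (a new reading comes with each control period).
- ctrl.grab_frame(name): name is "side" or "top" or "wrist"; returns the picture (400x640x3 uint8, blue, green, red); there is no depth.
- ctrl.calibration(name): a dict with "fx", "fy", "cx", "cy" (pixels), "dist_coeffs" ([k1, k2, p1, p2, k3] as OpenCV has them; the pictures are not rectified), "camera_from_world" (4x4, takes a point from world to camera coordinates). Camera axes: x right, y down, z forward; pixel columns grow to the right and rows downward; lengths in m; the calibration is good to about 2 mm. A picture is of the moment at which its call begins: read the wrist's pose just before it. calibration takes no time and is no camera call; for the wrist camera it gives the pose at the moment of the call.
- ctrl.sign_off(): hands the job in, once; it reports no verdict.
Trained networks look in the newest picture that a camera, given by its name, has taken for a name from the list of things; names that differ only in an ending like _2 or _b are one class to them, and where a whole thing is asked for, a point or a joint stands for the part that bears it (a point fixed in the world has none). Each returns a list of dicts, best first, with "confidence" (0 to 1); they miss things now and then, are a little off and sometimes report something else, mostly with a low value. They report only what shows in the picture. A call takes as long as a camera call.
- ctrl.search_frame(camera, target): "box" ([left, top, right, bottom] in pixels, round what is visible of it).
- ctrl.silhouettes(camera, target): "pixels" (400x640 bool, what is visible of it) and "box" ([left, top, right, bottom] in pixels, round what is visible of it).
- ctrl.spot_point(camera, target): "xy" ([column, row] in pixels: a listed point, or the origin of a listed thing).
The state is a dict: "t": time; "joint_positions": joint angles; "qvel": joint speeds; "tau": joint torques, N m; "tool_pos": TCP position; "tool_rot": TCP orientation; "force": force on the tool from outside, world axes, zero at the start; "moment": the same for the moment, N m; "finger_gap": finger opening in m.
Only numpy, scipy, OpenCV 4.12 (cv2) and the standard library are available. Lean on these libraries where they do the work, as an engineer would, in place of code of your own. Each camera call takes 0.05 s, during which the arm holds its last target.

## Working session

There is one attempt and no reset: what is moved stays moved. The work goes in short steps, Python scripts to look and compute and a tool call to move; the robot and the scene stay as the last step left them, time stands still between calls to the robot, and variables do not carry over. Pictures are saved under pics/ and viewed, and the job is handed in when it is done.

Besides the shell and the picture viewer there is one more tool, called after "Call:" as a command line: name --argument value ..., lists and objects as JSON in quotes. arm_command: Moves the arm, as the interface text tells. Its arguments: {"type":"object","properties":{"steps":{"type":"array","items":{"type":"array"}},"force":{"type":"number"}},"required":["steps"]}

```bash
ls; mkdir -p pics; cat > look.py <<'E'
import numpy as np, cv2
from station import ctrl
E
python3 - <<'E'
from look import *
s=ctrl.read_state(); print(s)
for n in ("side","top","wrist"):
    im=ctrl.grab_frame(n); cv2.imwrite(f"pics/a_{n}.png",im)
    c=ctrl.calibration(n); print(n,{k:np.round(v,4).tolist() for k,v in c.items()})
E
```

```text
pics
{'t': 0.0, 'joint_positions': array([-1.40037538e+00,  1.31173219e-01,  1.48926686e+00, -5.46460836e-06,
        1.52300330e+00, -8.54148506e-02]), 'qvel': array([-0.00104674, -0.00027177, -0.00066296, -0.00157058,  0.000343  ,
        0.00186541]), 'tau': array([-1.73637673e-03, -5.59832525e+01, -4.91765678e+01,  7.67202233e-02,
        3.54210497e-02, -2.12292653e-04]), 'tool_pos': array([ 0.15174653, -0.57990518,  0.21758707]), 'tool_rot': array([-3.13974821e+00, -1.52449345e-04,  2.55835927e-01]), 'force': array([0.76947432, 0.37331447, 0.65007044]), 'moment': array([1.58417209e-02, 9.34184579e-06, 4.62937631e-02]), 'finger_gap': 0.09257933393996394}
side {'fx': 473.4202, 'fy': 473.4202, 'cx': 318.2632, 'cy': 194.96, 'dist_coeffs': [-0.0089, 0.0, 0.0, 0.0, 0.0], 'camera_from_world': [[-0.9701, -0.2424, -0.0096, 0.5675], [-0.1086, 0.4691, -0.8764, 0.161], [0.217, -0.8492, -0.4814, 1.1435], [0.0, 0.0, 0.0, 1.0]]}
top {'fx': 496.9402, 'fy': 496.9402, 'cx': 322.243, 'cy': 204.7018, 'dist_coeffs': [-0.1436, 0.0, 0.0, 0.0, 0.0], 'camera_from_world': [[-0.0095, -1.0, -0.0017, -0.008], [-0.9927, 0.0096, -0.1204, 0.582], [0.1204, 0.0005, -0.9927, 1.4345], [0.0, 0.0, 0.0, 1.0]]}
wrist {'fx': 360.0995, 'fy': 360.0995, 'cx': 318.3172, 'cy': 195.5199, 'dist_coeffs': [-0.0624, 0.0, 0.0, 0.0, 0.0], 'camera_from_world': [[0.2512, -0.9679, -0.0011, -0.5982], [-0.9344, -0.2428, 0.2608, -0.0296], [-0.2527, -0.0644, -0.9654, 0.3902], [0.0, 0.0, 0.0, 1.0]]}
```

View pics/a_side.png

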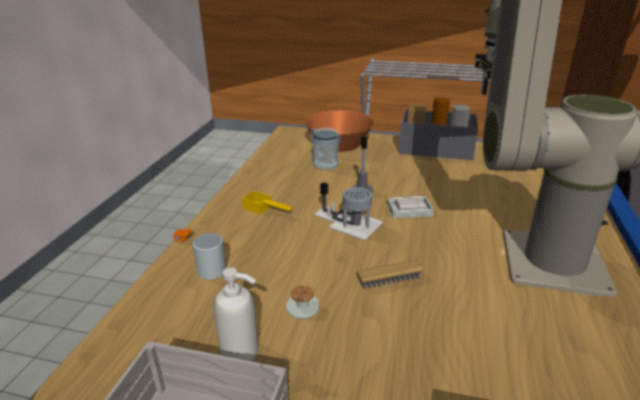

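View pics/a_top.png

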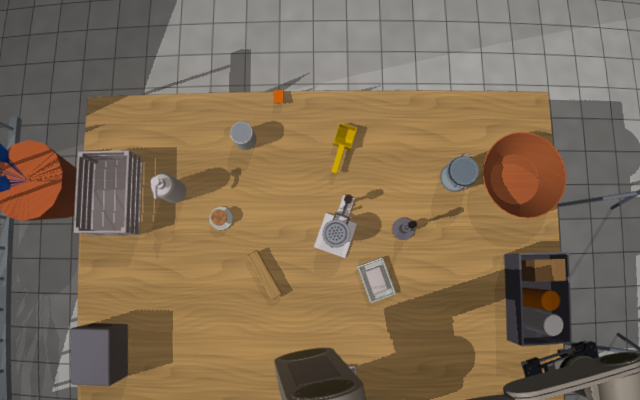

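```bash
cat > look.py <<'E'
import numpy as np, cv2
from station import ctrl
from scipy.optimize import least_squares
def norm(c,uv):
    K=np.array([[c['fx'],0,c['cx']],[0,c['fy'],c['cy']],[0,0,1]])
    return cv2.undistortPoints(np.array([[uv]],float),K,np.array(c['dist_coeffs']))[0,0]
def ray(c,uv):
    T=np.array(c['camera_from_world']); R=T[:3,:3]; o=-R.T@T[:3,3]
    d=R.T@np.append(norm(c,uv),1); return o,d/np.linalg.norm(d)
def atz(c,uv,z):
    o,d=ray(c,uv); return o+d*(z-o[2])/d[2]
def tri(obs):
    A=np.zeros((3,3));b=np.zeros(3)
    for c,uv in obs:
        o,d=ray(c,uv);P=np.eye(3)-np.outer(d,d);A+=P;b+=P@o
    p=np.linalg.solve(A,b)
    return p,[np.linalg.norm((np.eye(3)-np.outer(ray(c,uv)[1],ray(c,uv)[1]))@(p-ray(c,uv)[0])) for c,uv in obs]
def proj(c,p):
    K=np.array([[c['fx'],0,c['cx']],[0,c['fy'],c['cy']],[0,0,1]])
    T=np.array(c['camera_from_world'])
    r,_=cv2.Rodrigues(T[:3,:3]); return cv2.projectPoints(np.array(p,float).reshape(-1,1,3),r,T[:3,3],K,np.array(c['dist_coeffs']))[0][:,0]
E
python3 - <<'E'
from look import *
H=dict(ring_top=.1,knob=.085,strainer_mid=.086,post_top=.04,gauge_grip=.16,holder_mouth=.063,pump_bottle=0,scoop=0,clasp_jar=0,collar_brush=0,soap_dish=0,tin=0)
C={n:ctrl.calibration(n) for n in("side","top")}
for k,h in H.items():
    for n in C:
        r=ctrl.spot_point(n,k)
        for q in r[:2]: print(k,n,round(q['confidence'],2),np.round(q['xy'],1),np.round(atz(C[n],q['xy'],h),4))
E
```

```text
ring_top side 0.67 [357.2 195.3] [ 0.4895 -0.0411  0.1   ]
ring_top top 0.62 [334.9 233.8] [ 0.4914 -0.0483  0.1   ]
knob side 0.75 [327.6 163.8] [ 0.6159 -0.2444  0.085 ]
knob side 0.72 [299.8 289.3] [0.5376 0.3367 0.085 ]
knob top 0.47 [346.7 200. ] [ 0.5887 -0.0837  0.085 ]
strainer_mid top 0.62 [336.6 231.9] [ 0.4976 -0.0536  0.086 ]
strainer_mid top 0.49 [246.3 140.3] [0.7672 0.2062 0.086 ]
post_top side 0.68 [321.2 187.2] [ 0.6192 -0.1743  0.04  ]
post_top side 0.61 [299.8 289.2] [0.5537 0.2851 0.04  ]
post_top top 0.9 [217.7 217.6] [0.5459 0.2961 0.04  ]
post_top top 0.27 [405.4 228. ] [ 0.5099 -0.2576  0.04  ]
gauge_grip side 0.45 [365.4 141.8] [ 0.5053 -0.2621  0.16  ]
gauge_grip top 0.66 [266.4 273.6] [0.3828 0.1374 0.16  ]
gauge_grip top 0.47 [411.8 226.2] [ 0.5059 -0.2551  0.16  ]
holder_mouth side 0.71 [362.1 169.1] [ 0.5141 -0.2764  0.063 ]
holder_mouth side 0.25 [299.5 291.3] [0.5443 0.3177 0.063 ]
holder_mouth top 0.79 [404.3 227. ] [ 0.5112 -0.2506  0.063 ]
holder_mouth top 0.67 [411.5 222. ] [ 0.5255 -0.2721  0.063 ]
pump_bottle side 0.97 [236.4 350.1] [ 0.6372  0.4396 -0.    ]
pump_bottle top 0.84 [176.  189.1] [0.639  0.4367 0.    ]
scoop side 0.84 [254.6 204.4] [ 0.8036 -0.0976  0.    ]
scoop top 0.58 [342.5 139.2] [ 0.7892 -0.078   0.    ]
clasp_jar side 0.65 [326.5 168.5] [ 0.6521 -0.3842  0.    ]
clasp_jar top 0.87 [453.4 178.9] [ 0.6623 -0.4182  0.    ]
collar_brush side 0.66 [389.8 278.5] [0.3759 0.1552 0.    ]
collar_brush top 0.56 [263.  273.5] [0.3805 0.1658 0.    ]
soap_dish side 0.78 [408.  211.2] [ 0.3597 -0.1606  0.    ]
soap_dish top 0.9 [375.5 276.9] [ 0.3672 -0.1707  0.    ]
soap_dish top 0.56 [454.9 179.1] [ 0.6617 -0.4228  0.    ]
tin side 0.77 [212.8 272.6] [0.7846 0.2298 0.    ]
tin side 0.52 [361.3 169.6] [ 0.5354 -0.4021  0.    ]
tin top 0.63 [246.5 141.3] [0.7861 0.219  0.    ]
```

```bash
python3 - <<'E'
from look import *
t=cv2.imread("pics/a_top.png"); s=cv2.imread("pics/a_side.png")
a=cv2.resize(t[180:270,290:430],None,fx=5.5,fy=5.5,interpolation=cv2.INTER_CUBIC)
b=cv2.resize(s[130:240,290:430],None,fx=5.4,fy=5.4,interpolation=cv2.INTER_CUBIC)
cv2.imwrite("pics/b_top.png",a);cv2.imwrite("pics/b_side.png",b)
c=cv2.resize(t[195:240,190:250],None,fx=6,fy=6,interpolation=cv2.INTER_CUBIC)
d=cv2.resize(s[275:325,270:335],None,fx=6,fy=6,interpolation=cv2.INTER_CUBIC)
h=max(c.shape[0],d.shape[0]);o=np.zeros((h,c.shape[1]+d.shape[1],3),np.uint8);o[:c.shape[0],:c.shape[1]]=c;o[:d.shape[0],c.shape[1]:]=d
cv2.imwrite("pics/b_post.png",o)
c=ctrl.calibration("wrist");T=np.array(c['camera_from_world']);print(-T[:3,:3].T@T[:3,3])
E
```

```text
[ 0.22127949 -0.56128743  0.38455804]
```

View pics/b_top.png

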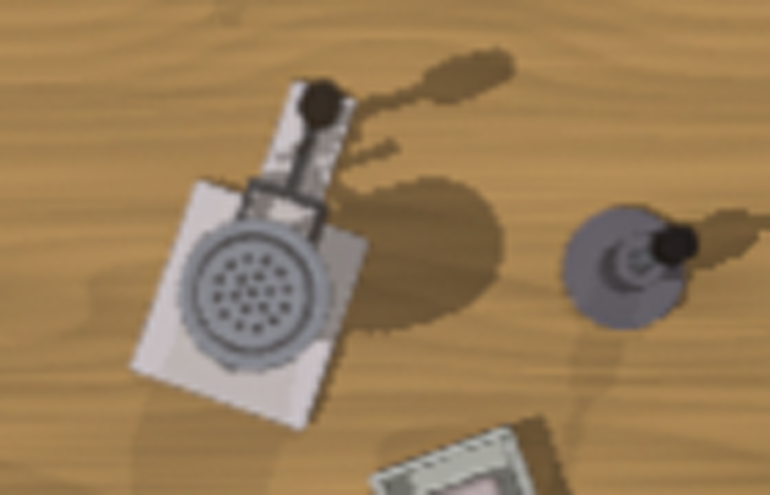

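View pics/b_side.png

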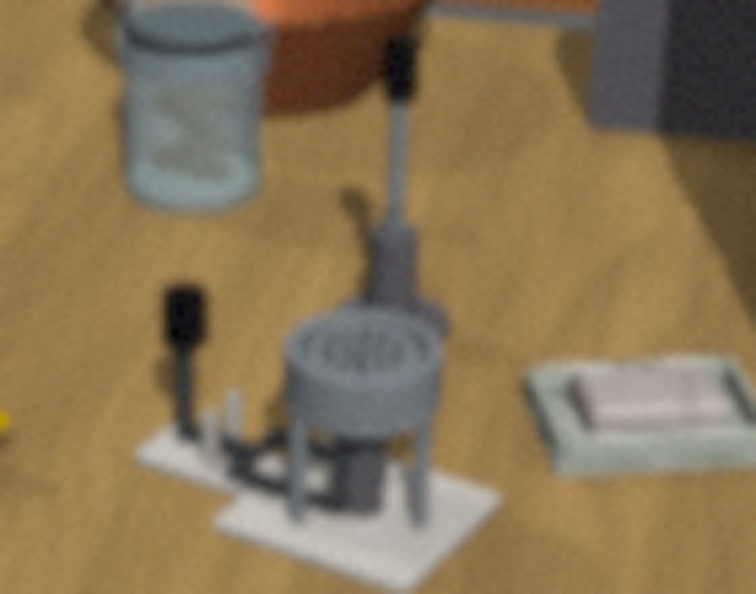

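View pics/b_post.png

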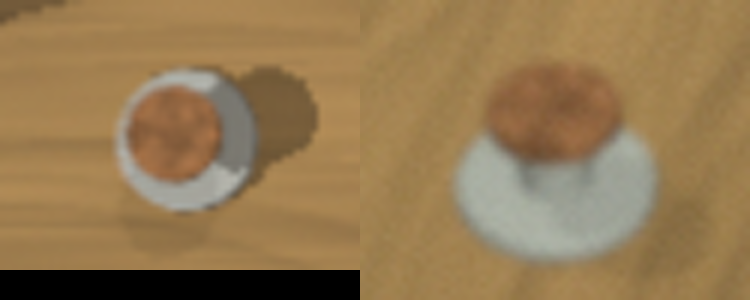

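```bash
python3 - <<'E'
from look import *
C={n:ctrl.calibration(n) for n in("side","top")}
O=dict(ring=((335.9,233.0),(357.0,194.1),.1,.1),knob=((347.8,198.5),(323.8,188.1),.1,.085),grip=((412.3,223.9),(363.7,142.5),.177,.16),post=((218.4,216.9),(301.7,293.2),.04,.04))
for k,(a,b,h,g) in O.items(): print(k,atz(C['top'],a,h),atz(C['side'],b,g))
E
```

```text
ring [ 0.49364503 -0.05117789  0.1       ] [ 0.49110431 -0.04746786  0.1       ]
knob [ 0.59104449 -0.08610898  0.1       ] [ 0.59042209 -0.08801395  0.085     ]
grip [ 0.51075949 -0.25356985  0.177     ] [ 0.50937587 -0.25568997  0.16      ]
post [0.5479562  0.29403619 0.04      ] [0.5462647  0.29650997 0.04      ]
```

```bash
cat >> look.py <<'E'
from scipy.spatial.transform import Rotation as Ro
def go(p,yaw=None):
    s=ctrl.read_state(); R=Ro.from_euler('xyz',s['tool_rot']).as_matrix()
    d=np.array(p)-s['tool_pos']; u=R.T@d/.04
    print('t',round(s['t'],2),'tcp',np.round(s['tool_pos'],4),'rot',np.round(s['tool_rot'],4),'units',np.round(u,2),'dist',round(np.linalg.norm(d),3), 'turn', None if yaw is None else round(-(np.degrees(yaw-s['tool_rot'][2]))/8,2),'F',np.round(s['force'],1))
E
python3 -c "
from look import *
go([.53,-.07,.25])"
```

```text
t 1.35 tcp [ 0.1518 -0.5805  0.2186] rot [-3.1416 -0.      0.2558] units [12.38 -9.95 -0.78] dist 0.636 turn None F [ 0.  -0.3 -0.2]
```

Call:
arm_command --steps '[[60,[1,-0.8,-0.78],0],[60,[2,-1.6,-0.78],0],[60,[2.9,-2.4,-0.78],0],[60,[3.8,-3.1,-0.78],0],[60,[4.7,-3.8,-0.78],0],[60,[5.6,-4.5,-0.78],0],[60,[6.5,-5.2,-0.78],0],[60,[7.4,-5.95,-0.78],0]]'

```text
t: 2.15
tool_pos: [0.3788, -0.2738, 0.2501]
tool_rot: [3.141, -0.001, 0.255]
force: [1.0, -0.6, -0.9]
finger_gap: 0.0598
```

Call:
arm_command --steps '[[60,[1,-0.8,0],0],[60,[2,-1.6,0],0],[60,[2.9,-2.4,0],0],[60,[3.8,-3.1,0],0],[60,[4.5,-3.6,0],0],[60,[4.98,-4.0,0],0],[60,[4.98,-4.0,0],0],[60,[4.98,-4.0,0],0]]'

```text
t: 2.95
tool_pos: [0.5301, -0.0699, 0.2497]
tool_rot: [3.141, 0.001, 0.257]
force: [0.3, 0.5, 0.3]
finger_gap: 0.0599
```

```bash
python3 -c "
from look import *
go([.591,-.087,.09])
c=ctrl.calibration('wrist');im=ctrl.grab_frame('wrist');cv2.imwrite('pics/c_w.png',im)
for k,h in dict(ring_top=.1,knob=.085,strainer_mid=.086).items():
    for q in ctrl.spot_point('wrist',k)[:2]: print(k,q['confidence'],q['xy'],atz(c,q['xy'],h))
print(proj(c,[[.4925,-.0495,.1],[.591,-.087,.1]]))
"
```

```text
t 2.95 tcp [ 0.5301 -0.0699  0.2497] rot [3.1415e+00 6.0000e-04 2.5720e-01] units [1.37 0.8  3.99] dist 0.172 turn None F [0.3 0.5 0.3]
knob 0.74 [352.6, 113.8] [ 0.59446377 -0.08393759  0.085     ]
strainer_mid 0.93 [287.6, 208.8] [ 0.4930922  -0.04811913  0.086     ]
[[287.66666989 214.26909416]
 [356.52651386 119.40677408]]
```

View pics/c_w.png

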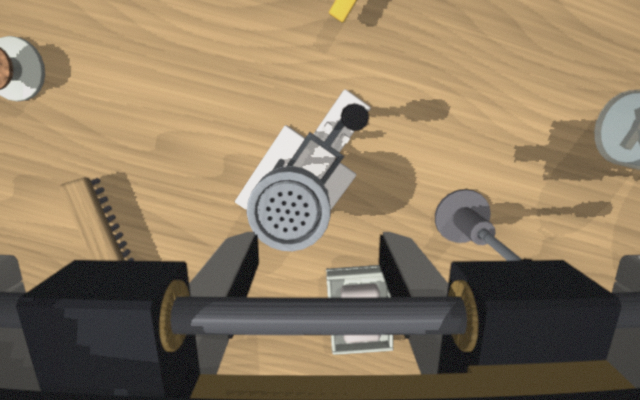

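```bash
python3 -c "
from look import *
c=ctrl.calibration('wrist')
print(atz(c,(288.8,209.5),.099),atz(c,(354.5,116.5),.1))
go([.592,-.086,.15]);go([.592,-.086,.068])
"
```

```text
[ 0.49665919 -0.05056814  0.099     ] [ 0.59264458 -0.08606984  0.1       ]
t 3.15 tcp [ 0.5298 -0.0712  0.25  ] rot [3.1413 0.     0.2543] units [1.41 0.75 2.5 ] dist 0.119 turn None F [-1.  -0.1 -0.9]
t 3.15 tcp [ 0.5298 -0.0712  0.25  ] rot [3.1413 0.     0.2543] units [1.41 0.75 4.55] dist 0.193 turn None F [-1.  -0.1 -0.9]
```

Call:
arm_command --steps '[[60,[0.8,0.4,0.5],0],[60,[1.39,0.79,1.2],0],[60,[1.39,0.79,2.2],0],[60,[1.39,0.79,3.1],0],[60,[1.39,0.79,3.9],0],[60,[1.39,0.79,4.5],0],[10,[1.39,0.79,4.5],0],[10,[1.39,0.79,4.5],0]]' --force 30

```text
t: 3.95
tool_pos: [0.5917, -0.0873, 0.0703]
tool_rot: [-3.141, 0.0, 0.255]
force: [-0.1, 0.1, 1.2]
finger_gap: 0.0479
```

Call:
arm_command --steps '[[10,[0,0,0],0],[10,[0,0,0],0],[10,[0,0,-0.2],0],[10,[0,0,-0.5],0],[10,[0,0,-0.8],0],[10,[0,0,-1.05],0],[10,[0,0,-1.15],0],[10,[0,0,-1.15],0]]'

```text
t: 4.75
tool_pos: [0.5921, -0.0868, 0.1172]
tool_rot: [3.141, -0.0, 0.256]
force: [-5.0, -1.8, 3.4]
finger_gap: 0.0233
```

```bash
python3 -c "
from look import *
go([.592,-.086,.115]); print(ctrl.read_state()['finger_gap'])
im=ctrl.grab_frame('side');cv2.imwrite('pics/d_s.png',cv2.resize(im[100:250,260:440],None,fx=4.2,fy=4,interpolation=cv2.INTER_CUBIC))
"
```

```text
t 4.75 tcp [ 0.5921 -0.0868  0.1172] rot [ 3.1412e+00 -3.0000e-04  2.5580e-01] units [ 0.   -0.02  0.06] dist 0.002 turn None F [-5.  -1.8  3.4]
0.023308847426995707
```

View pics/d_s.png

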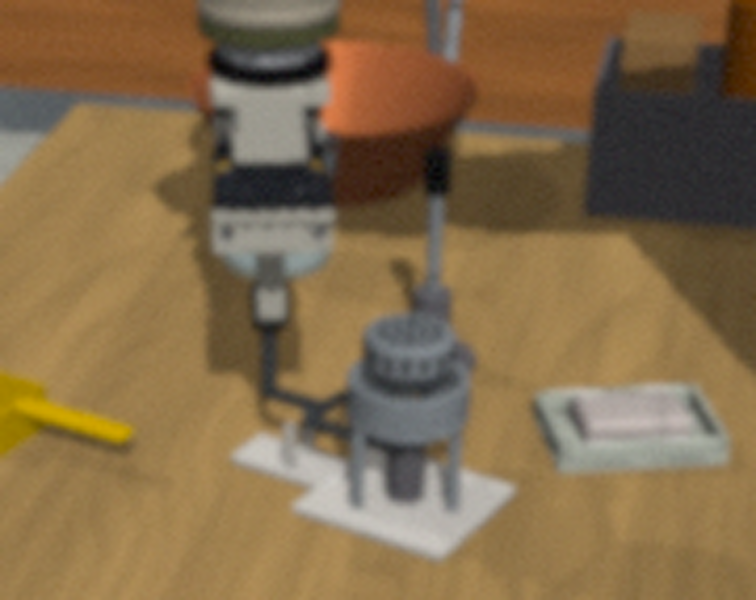

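Call:
arm_command --steps '[[10,[0,0,0],0],[10,[0,0,0],0],[60,[0,0,0],0],[60,[0,0,0],0],[60,[0,0,0],0],[60,[0,0,-0.7],0],[70,[0,0,-1.5],0],[80,[0,0,-2.5],0]]'

```text
t: 5.6
tool_pos: [0.5911, -0.0862, 0.2151]
tool_rot: [-3.14, 0.003, 0.256]
force: [0.7, -0.2, -0.6]
finger_gap: 0.0663
```

Call:
arm_command --steps '[[85,[-1,-0.4,0],0],[85,[-1.7,-0.8,0],0],[85,[-1.7,-0.8,0],0],[85,[-1.7,-0.8,0],0],[85,[-1.7,-0.8,0],0],[85,[-1.7,-0.8,0],0],[85,[-1.7,-0.8,0],0],[85,[-1.7,-0.8,0],0]]'

```text
t: 6.4
tool_pos: [0.5185, -0.073, 0.2157]
tool_rot: [-3.141, 0.0, 0.256]
force: [0.3, -0.0, -0.4]
finger_gap: 0.085
```

```bash
python3 -c "
from look import *
go([.494,-.050,.22])
c=ctrl.calibration('wrist');im=ctrl.grab_frame('wrist');cv2.imwrite('pics/e_w.png',im)
for k,h in dict(knob=.13,strainer_mid=.129,ring_top=.1).items():
    for q in ctrl.spot_point('wrist',k)[:2]: print(k,q['confidence'],q['xy'],atz(c,q['xy'],h))
im=ctrl.grab_frame('side');cv2.imwrite('pics/e_s.png',cv2.resize(im[100:250,260:440],None,fx=4.2,fy=4,interpolation=cv2.INTER_CUBIC))
"
```

```text
t 6.4 tcp [ 0.5185 -0.073   0.2157] rot [-3.1414e+00  3.0000e-04  2.5580e-01] units [-0.45 -0.71 -0.11] dist 0.034 turn None F [ 0.3 -0.  -0.4]
knob 0.95 [361.4, 100.9] [ 0.59385065 -0.08252347  0.13      ]
strainer_mid 0.98 [284.4, 216.5] [ 0.49998381 -0.05077368  0.129     ]
```

View pics/e_w.png

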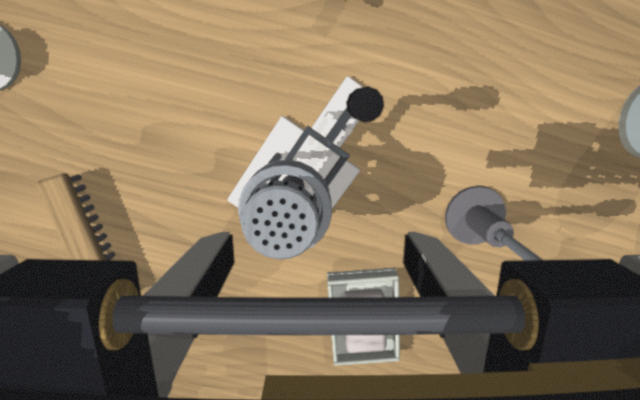

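View pics/e_s.png

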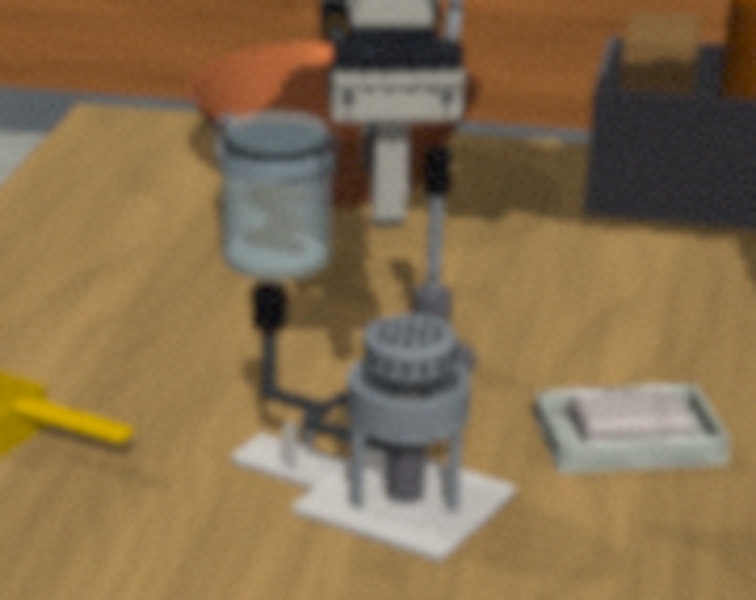

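```bash
python3 -c "
from look import *
c=ctrl.calibration('wrist');s=ctrl.calibration('side')
print(atz(c,(279.5,220.5),.14),atz(s,(357.4,184),.14),atz(c,(365,104),.145))
go([.496,-.051,.19])
"
```

```text
[ 0.49971671 -0.04813928  0.14      ] [ 0.4879034  -0.02817927  0.14      ] [ 0.59196044 -0.08351891  0.145     ]
t 6.65 tcp [ 0.5182 -0.0729  0.2158] rot [-3.1415e+00  1.0000e-04  2.5580e-01] units [-0.4  -0.67  0.64] dist 0.04 turn None F [-0.2 -0.6  0.7]
```

```bash
python3 -c "
from look import *
c=ctrl.calibration('wrist');s=ctrl.calibration('side')
print(tri([(c,(279.5,220.5)),(s,(357.5,184))]))
print(tri([(c,(365,104)),(s,(269.5/4.2+260,287/4+100))]))
print(proj(s,[[.496,-.05,.14],[.496,-.05,.1],[.592,-.086,.145]]))
"
```

```text
(array([ 0.49306949, -0.04856978,  0.12820815]), [np.float64(0.002329826564810563), np.float64(0.002329826564810727)])
(array([ 0.59035151, -0.08502992,  0.13647864]), [np.float64(0.00181813608101711), np.float64(0.0018181360810168835)])
[[355.76223253 179.88973125]
 [355.32825482 193.44861146]
 [322.96849688 168.70118741]]
```

```bash
python3 -c "
from look import *
go([.5915,-.0855,.105])
"
```

```text
t 6.65 tcp [ 0.5182 -0.0729  0.2158] rot [-3.1415e+00  1.0000e-04  2.5580e-01] units [1.69 0.77 2.77] dist 0.133 turn None F [-0.2 -0.6  0.7]
```

Call:
arm_command --steps '[[50,[1.0,0.4,0.0],0],[50,[1.69,0.78,0.3],0],[50,[1.69,0.78,1.2],0],[50,[1.69,0.78,2.1],0],[50,[1.69,0.78,2.75],0],[50,[1.69,0.78,2.75],0],[10,[1.69,0.78,2.75],0],[10,[1.69,0.78,2.75],0]]'

```text
t: 7.45
tool_pos: [0.5929, -0.0863, 0.1083]
tool_rot: [3.14, -0.003, 0.256]
force: [0.3, 0.1, 0.6]
finger_gap: 0.0383
```

Call:
arm_command --steps '[[10,[0,0,0],0],[10,[0,0,0],0],[10,[0,0,0],0],[10,[0,0,0],0],[10,[0,0,0],0],[10,[0,0,-0.05],0],[10,[0,0,-0.1],0],[10,[0,0,-0.1],0]]'

```text
t: 8.25
tool_pos: [0.5926, -0.0866, 0.1095]
tool_rot: [3.14, -0.002, 0.256]
force: [10.2, -4.7, -5.7]
finger_gap: 0.0233
```

Call:
arm_command --steps '[[10,[0,0,-0.04],0],[10,[0,0,-0.08],0],[10,[0,0,-0.12],0],[10,[0,0,-0.15],0],[10,[0,0,-0.15],0],[10,[0,0,-0.15],0],[10,[0,0,-0.15],0],[10,[0,0,-0.15],0]]'

```text
t: 9.05
tool_pos: [0.5926, -0.0865, 0.1153]
tool_rot: [3.14, -0.002, 0.256]
force: [11.0, -4.3, -6.4]
finger_gap: 0.0238
```

```bash
python3 -c "
from look import *
go([.5915,-.0855,.105])
im=ctrl.grab_frame('side');cv2.imwrite('pics/f_s.png',cv2.resize(im[150:230,300:400],None,fx=7,fy=7,interpolation=cv2.INTER_CUBIC))
"
```

```text
t 9.05 tcp [ 0.5926 -0.0865  0.1153] rot [ 3.1401e+00 -2.2000e-03  2.5560e-01] units [-0.02 -0.03  0.26] dist 0.01 turn None F [11.  -4.3 -6.4]
```

View pics/f_s.png

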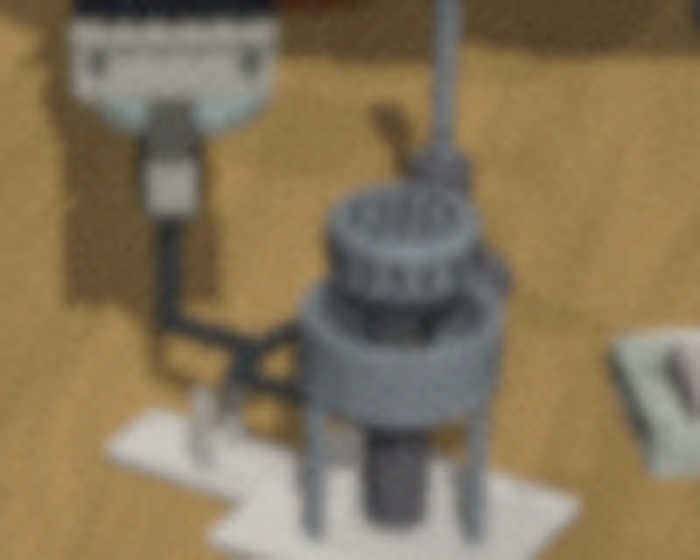

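Call:
arm_command --steps '[[10,[0,0,-0.05],0],[10,[0,0,-0.1],0],[10,[0,0,-0.15],0],[10,[0,0,-0.15],0],[10,[0,0,-0.15],0],[10,[0,0,-0.15],0],[10,[0,0,-0.15],0],[10,[0,0,-0.15],0]]'

```text
t: 9.9
tool_pos: [0.5915, -0.0867, 0.1169]
tool_rot: [3.141, 0.001, 0.255]
force: [22.7, -8.1, -33.4]
finger_gap: 0.0234
```

Call:
arm_command --steps '[[10,[0,0,0.1],0],[10,[0,0,0.1],0],[60,[0,0,0.1],0],[60,[0,0,0.1],0],[60,[0,0,0.1],0],[60,[0,0,-0.5],0],[80,[0,0,-1.5],0],[85,[0,0,-2.5],0]]'

```text
t: 10.7
tool_pos: [0.5904, -0.0855, 0.2221]
tool_rot: [-3.14, 0.002, 0.256]
force: [-0.4, 0.1, 0.4]
finger_gap: 0.0668
```

Call:
arm_command --steps '[[85,[-1,-0.4,0],0],[85,[-1.7,-0.8,0],0],[85,[-1.7,-0.8,0],0],[85,[-1.7,-0.8,0],0],[85,[-1.7,-0.8,0],0],[85,[-1.7,-0.8,0],0],[85,[-1.7,-0.8,0],0],[85,[-1.7,-0.8,0],0]]'

```text
t: 11.5
tool_pos: [0.5178, -0.0723, 0.2216]
tool_rot: [-3.141, 0.0, 0.256]
force: [0.1, 1.0, -0.1]
finger_gap: 0.0848
```

```bash
python3 -c "
from look import *
go([.495,-.050,.2])
c=ctrl.calibration('wrist');im=ctrl.grab_frame('wrist');cv2.imwrite('pics/g_w.png',im[60:300,180:440].repeat(3,0).repeat(3,1)[:600])
for k,h in dict(knob=.13,strainer_mid=.129,ring_top=.1).items():
    for q in ctrl.spot_point('wrist',k)[:2]: print(k,q['confidence'],q['xy'],atz(c,q['xy'],h))
im=ctrl.grab_frame('side');cv2.imwrite('pics/g_s.png',cv2.resize(im[150:230,300:400],None,fx=7,fy=7,interpolation=cv2.INTER_CUBIC))
s=ctrl.calibration('side')
print(proj(s,[[.495,-.05,.14],[.495,-.05,.1],[.592,-.086,.145]]),proj(c,[[.495,-.05,.14],[.495,-.05,.1],[.592,-.086,.145]]))
"
```

```text
t 11.5 tcp [ 0.5178 -0.0723  0.2216] rot [-3.1414e+00  3.0000e-04  2.5580e-01] units [-0.41 -0.68  0.54] dist 0.039 turn None F [ 0.1  1.  -0.1]
knob 0.56 [363.3, 101.1] [ 0.59357028 -0.08384129  0.13      ]
[[356.14344494 179.9290104 ]
 [355.70349916 193.48963154]
 [322.96849688 168.70118741]] [[282.30173532 224.14642078]
 [286.90862457 207.97589964]
 [368.55437832 104.49809527]]
```

View pics/g_w.png

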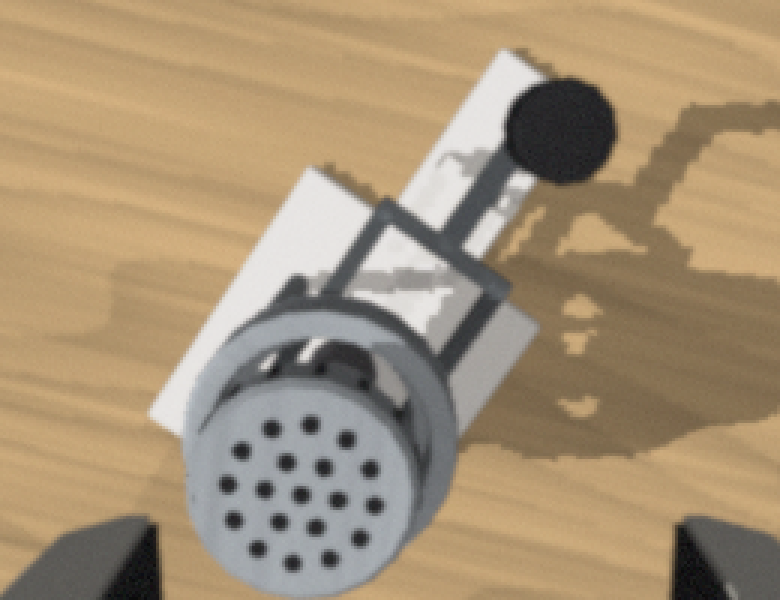

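View pics/g_s.png

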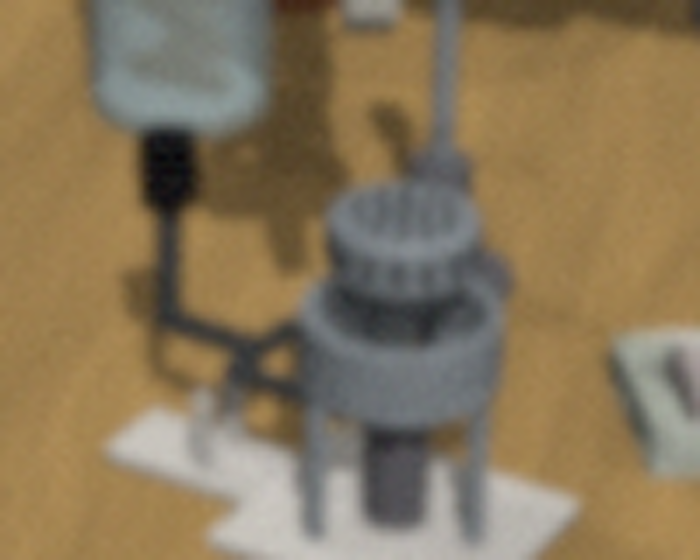

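```bash
python3 -c "
from look import *
go([.496,-.0487,.113])
"
```

```text
t 11.75 tcp [ 0.5176 -0.0722  0.2218] rot [-3.1415e+00  1.0000e-04  2.5580e-01] units [-0.37 -0.71  2.72] dist 0.113 turn None F [-0.2 -1.   0.9]
```

Call:
arm_command --steps '[[88,[-0.37,-0.71,0],0],[88,[-0.37,-0.71,0.3],0],[88,[-0.37,-0.71,1.0],0],[88,[-0.37,-0.71,1.7],0],[88,[-0.37,-0.71,2.3],0],[88,[-0.37,-0.71,2.7],0],[88,[-0.37,-0.71,2.7],0],[50,[-0.37,-0.71,2.7],0]]' --force 25

```text
t: 12.55
tool_pos: [0.496, -0.0486, 0.1139]
tool_rot: [-3.141, 0.0, 0.256]
force: [1.2, -0.1, 0.4]
finger_gap: 0.0837
```

Call:
arm_command --steps '[[50,[0,0,0],0],[50,[0,0,0],0],[50,[0,0,0],0],[50,[0,0,0],0],[50,[0,0,0],0],[50,[0,0,0],0],[50,[0,0,0],0],[50,[0,0,0],0]]'

```text
t: 13.35
tool_pos: [0.4966, -0.0486, 0.1142]
tool_rot: [3.141, -0.001, 0.256]
force: [2.7, -1.0, 3.1]
finger_gap: 0.0577
```

Call:
arm_command --steps '[[50,[0,0,-0.1],0],[50,[0,0,-0.3],0],[50,[0,0,-0.7],0],[50,[0,0,-1.2],0],[50,[0,0,-1.7],0],[50,[0,0,-2],0],[50,[0,0,-2],0],[50,[0,0,-2],0]]'

```text
t: 14.15
tool_pos: [0.4958, -0.0484, 0.1933]
tool_rot: [-3.141, 0.0, 0.256]
force: [-0.8, 0.1, -0.8]
finger_gap: 0.0574
```

```bash
python3 -c "
from look import *
go([.547,.2955,.17]);go([.547,.2955,.036])
c=ctrl.calibration('wrist');im=ctrl.grab_frame('wrist');cv2.imwrite('pics/h_w.png',im)
im=ctrl.grab_frame('side');cv2.imwrite('pics/h_s.png',cv2.resize(im[100:240,280:440],None,fx=4.2,fy=4.2,interpolation=cv2.INTER_CUBIC))
"
```

```text
t 14.15 tcp [ 0.4958 -0.0484  0.1933] rot [-3.1414e+00  4.0000e-04  2.5580e-01] units [ 3.41 -7.99  0.58] dist 0.349 turn None F [-0.8  0.1 -0.8]
t 14.15 tcp [ 0.4958 -0.0484  0.1933] rot [-3.1414e+00  4.0000e-04  2.5580e-01] units [ 3.42 -7.99  3.93] dist 0.382 turn None F [-0.8  0.1 -0.8]
```

View pics/h_w.png

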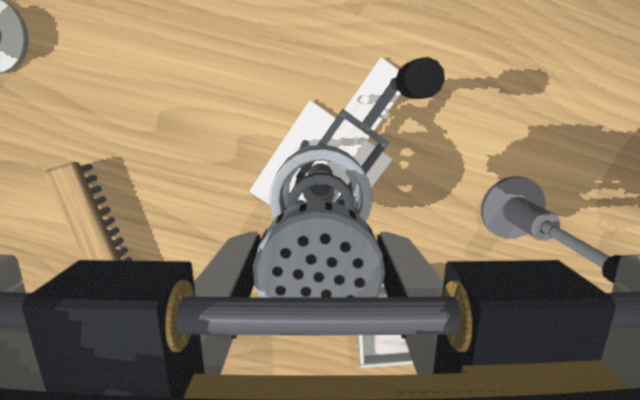

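View pics/h_s.png

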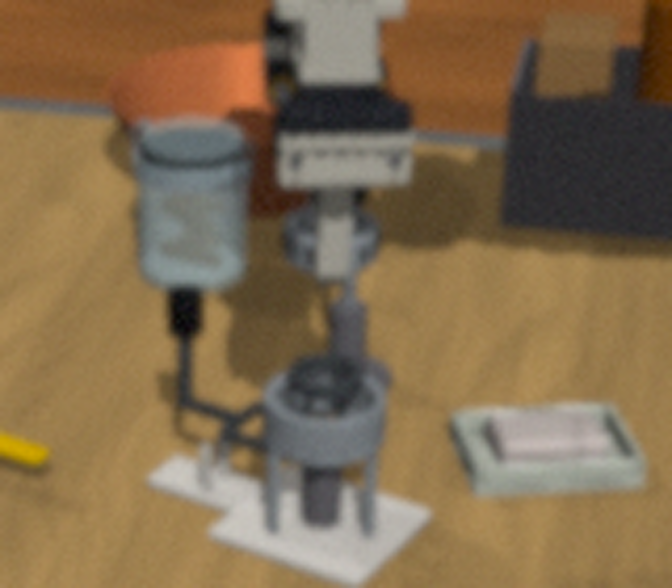

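Call:
arm_command --steps '[[50,[0.2,-0.5,0.1],0],[50,[0.7,-1.5,0.2],0],[50,[1.1,-2.5,0.3],0],[50,[1.5,-3.5,0.4],0],[50,[1.95,-4.5,0.5],0],[50,[2.4,-5.5,0.58],0],[50,[2.8,-6.5,0.58],0],[50,[3.1,-7.3,0.58],0]]'

```text
t: 15.05
tool_pos: [0.5411, 0.2676, 0.1688]
tool_rot: [-3.142, 0.002, 0.257]
force: [0.6, -0.1, 0.1]
finger_gap: 0.0576
```

Call:
arm_command --steps '[[50,[0.2,-0.5,0],0],[50,[0.31,-0.69,0],0],[50,[0.31,-0.69,0],0],[50,[0.31,-0.69,0],0],[50,[0.31,-0.69,0],0],[50,[0.31,-0.69,0],0],[50,[0.31,-0.69,0],0],[50,[0.31,-0.69,0],0]]'

```text
t: 15.85
tool_pos: [0.5473, 0.2948, 0.1708]
tool_rot: [-3.142, -0.0, 0.255]
force: [-0.2, 0.1, -0.4]
finger_gap: 0.0576
```

```bash
python3 -c "
from look import *
go([.547,.2955,.05])
c=ctrl.calibration('wrist');im=ctrl.grab_frame('wrist');cv2.imwrite('pics/i_w.png',im)
ctrl.grab_frame('top');ctrl.grab_frame('side')
for n in ('wrist','top','side'):
    for q in ctrl.spot_point(n,'post_top')[:2]: print(n,q['confidence'],q['xy'],atz(ctrl.calibration(n),q['xy'],.04))
t=ctrl.grab_frame('side');cv2.imwrite('pics/i_s.png',cv2.resize(t[200:340,220:380],None,fx=4.2,fy=4.2,interpolation=cv2.INTER_CUBIC))
"
```

```text
t 15.85 tcp [0.5473 0.2948 0.1708] rot [-3.1415e+00 -2.0000e-04  2.5510e-01] units [-0.   -0.02  3.02] dist 0.121 turn None F [-0.2  0.1 -0.4]
wrist 0.57 [319.3, 183.0] [0.54985313 0.29610434 0.04      ]
top 0.78 [218.2, 220.2] [0.53815784 0.29449684 0.04      ]
top 0.22 [411.0, 222.8] [ 0.52506386 -0.27468253  0.04      ]
side 0.96 [298.8, 293.4] [0.55200079 0.29852566 0.04      ]
```

View pics/i_w.png

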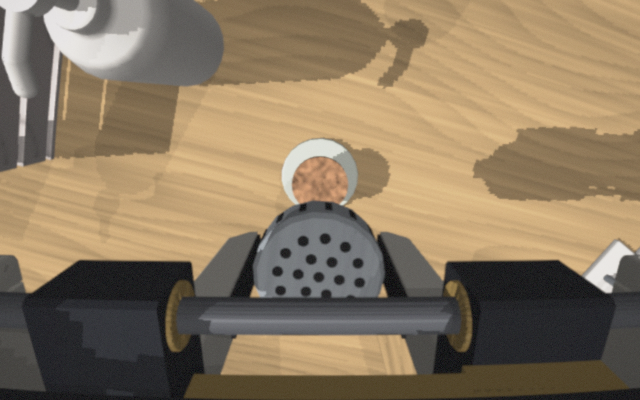

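View pics/i_s.png

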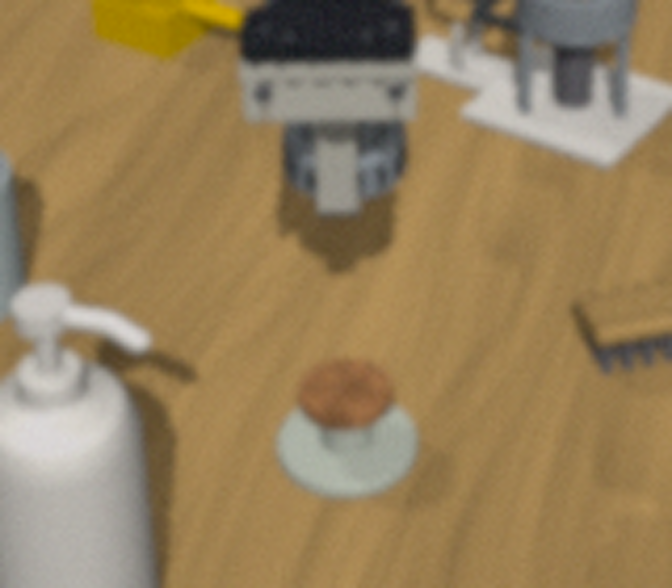

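Call:
arm_command --steps '[[50,[0.05,-0.02,0.3],0],[50,[0.05,-0.02,0.9],0],[50,[0.05,-0.02,1.5],0],[50,[0.05,-0.02,2.1],0],[50,[0.05,-0.02,2.6],0],[50,[0.05,-0.02,2.9],0],[50,[0.05,-0.02,3.1],0],[50,[0.05,-0.02,3.2],0]]'

```text
t: 17.0
tool_pos: [0.5487, 0.2965, 0.0419]
tool_rot: [3.142, 0.001, 0.256]
force: [0.5, -1.3, -0.4]
finger_gap: 0.0577
```

Call:
arm_command --steps '[[50,[0,0,0.03],0],[50,[0,0,0.06],0],[50,[0,0,0.09],0],[50,[0,0,0.12],0],[50,[0,0,0.14],0],[50,[0,0,0.15],0],[50,[0,0,0.15],0],[50,[0,0,0.15],0]]'

```text
t: 17.8
tool_pos: [0.549, 0.2966, 0.037]
tool_rot: [-3.142, -0.0, 0.256]
force: [-1.2, -0.8, 3.1]
finger_gap: 0.0575
```

```bash
python3 -c "
from look import *
go([.549,.2958,.036])
im=ctrl.grab_frame('wrist');cv2.imwrite('pics/j_w.png',im)
t=ctrl.grab_frame('side');cv2.imwrite('pics/j_s.png',cv2.resize(t[240:340,250:360],None,fx=6,fy=6,interpolation=cv2.INTER_CUBIC))
"
```

```text
t 17.8 tcp [0.549  0.2966 0.037 ] rot [-3.1416e+00 -3.0000e-04  2.5580e-01] units [-0.    0.02  0.02] dist 0.001 turn None F [-1.2 -0.8  3.1]
```

View pics/j_s.png

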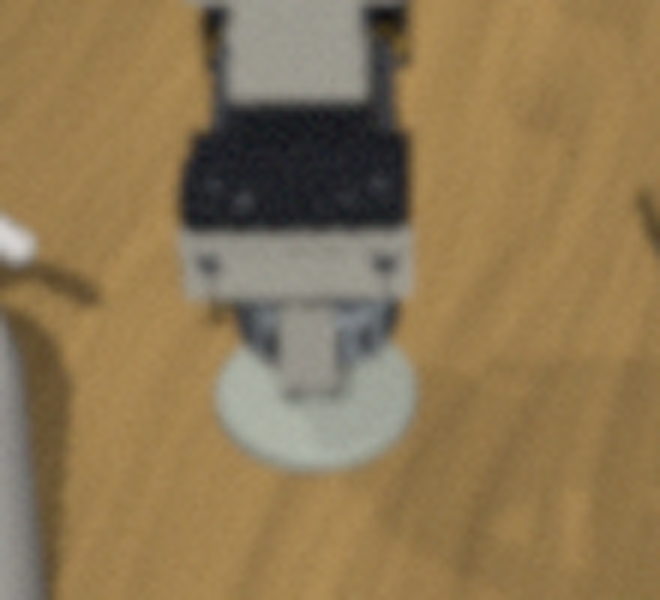

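Call:
arm_command --steps '[[64,[0,0,0],0],[72,[0,0,0],0],[85,[0,0,0],0],[85,[0,0,0],0],[85,[0,0,0],0],[85,[0,0,0],0],[85,[0,0,0],0],[85,[0,0,0],0]]'

```text
t: 18.7
tool_pos: [0.5489, 0.2965, 0.0367]
tool_rot: [-3.142, -0.0, 0.256]
force: [-0.6, 0.1, -0.0]
finger_gap: 0.085
```

Call:
arm_command --steps '[[85,[0,0,-0.3],0],[85,[0,0,-0.9],0],[85,[0,0,-1.8],0],[85,[0,0,-2.7],0],[85,[0,0,-3.6],0],[85,[0,0,-4.0],0],[85,[0,0,-4.0],0],[85,[0,0,-4.0],0]]'

```text
t: 19.5
tool_pos: [0.5485, 0.2964, 0.1955]
tool_rot: [3.141, 0.001, 0.256]
force: [-0.8, -0.4, -0.9]
finger_gap: 0.085
```

```bash
python3 -c "
from look import *
go([.5915,-.0855,.2])
im=ctrl.grab_frame('wrist');cv2.imwrite('pics/k_w.png',im)
for q in ctrl.spot_point('wrist','strainer_mid')[:2]: print(q['confidence'],q['xy'],atz(ctrl.calibration('wrist'),q['xy'],.051))
t=ctrl.grab_frame('side');cv2.imwrite('pics/k_s.png',cv2.resize(t[240:340,250:360],None,fx=6,fy=6,interpolation=cv2.INTER_CUBIC))
t=ctrl.grab_frame('side');cv2.imwrite('pics/k_s2.png',cv2.resize(t[140:240,290:400],None,fx=6,fy=6,interpolation=cv2.INTER_CUBIC))
"
```

```text
t 19.5 tcp [0.5485 0.2964 0.1955] rot [3.1415e+00 1.0000e-03 2.5580e-01] units [-1.37  9.51 -0.11] dist 0.384 turn None F [-0.8 -0.4 -0.9]
0.9 [322.1, 185.3] [0.54560181 0.29296317 0.051     ]
```

View pics/k_w.png

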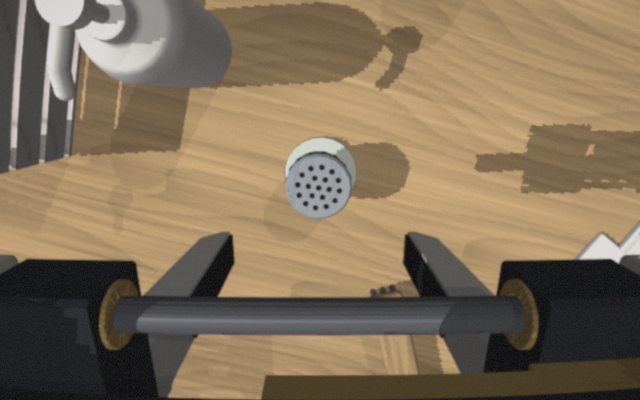

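View pics/k_s.png

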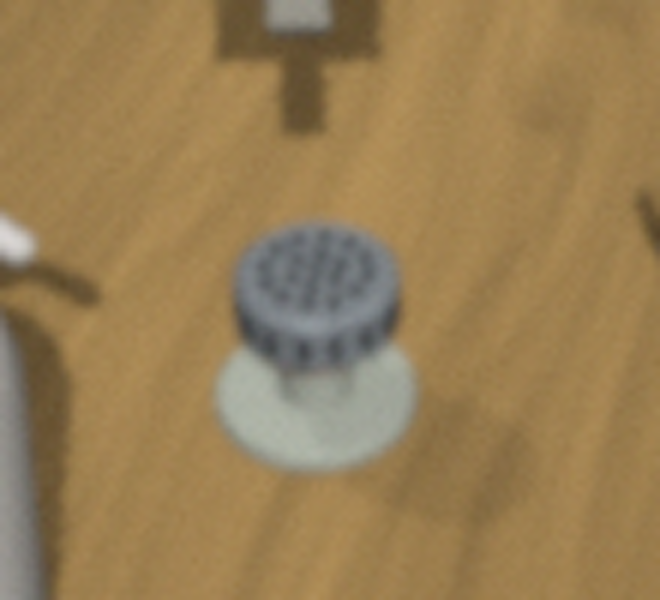

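View pics/k_s2.png

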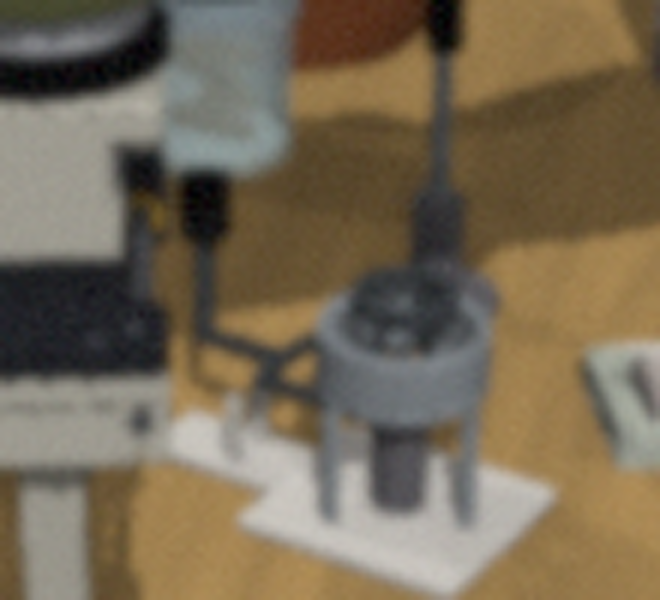

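Call:
arm_command --steps '[[10,[-0.1,1,0],0],[0,[-0.3,2.1,0],0],[0,[-0.5,3.3,0],0],[0,[-0.65,4.5,0],0],[0,[-0.8,5.7,0],0],[0,[-1.0,6.9,0],0],[0,[-1.2,8.1,0],0],[0,[-1.3,9,0],0]]'

```text
t: 20.5
tool_pos: [0.5887, -0.0678, 0.1952]
tool_rot: [-3.141, 0.002, 0.254]
force: [0.2, 0.4, -0.4]
finger_gap: 0.0259
```

Call:
arm_command --steps '[[0,[-0.07,0.51,0],0],[0,[-0.07,0.51,0.3],0],[0,[-0.07,0.51,0.6],0],[0,[-0.07,0.51,0.8],0],[0,[-0.07,0.51,1.0],0],[0,[-0.07,0.51,1.0],0],[0,[-0.07,0.51,1.0],0],[0,[-0.07,0.51,1.0],0]]'

```text
t: 21.3
tool_pos: [0.5925, -0.085, 0.1573]
tool_rot: [3.141, -0.001, 0.256]
force: [0.4, 0.1, -0.3]
finger_gap: 0.0004
```

```bash
python3 -c "
from look import *
go([.5915,-.0855,.098])
im=ctrl.grab_frame('wrist');cv2.imwrite('pics/l_w.png',im)
t=ctrl.grab_frame('side');cv2.imwrite('pics/l_s2.png',cv2.resize(t[140:240,290:400],None,fx=6,fy=6,interpolation=cv2.INTER_CUBIC))
"
```

```text
t 21.3 tcp [ 0.5925 -0.085   0.1573] rot [ 3.1411e+00 -1.0000e-03  2.5650e-01] units [-0.03  0.    1.48] dist 0.059 turn None F [ 0.4  0.1 -0.3]
```

View pics/l_w.png

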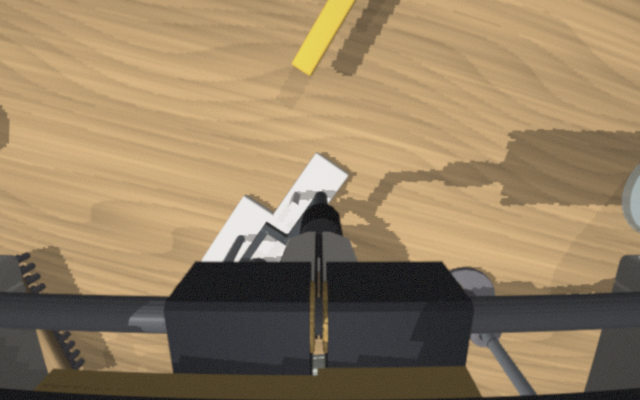

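View pics/l_s2.png

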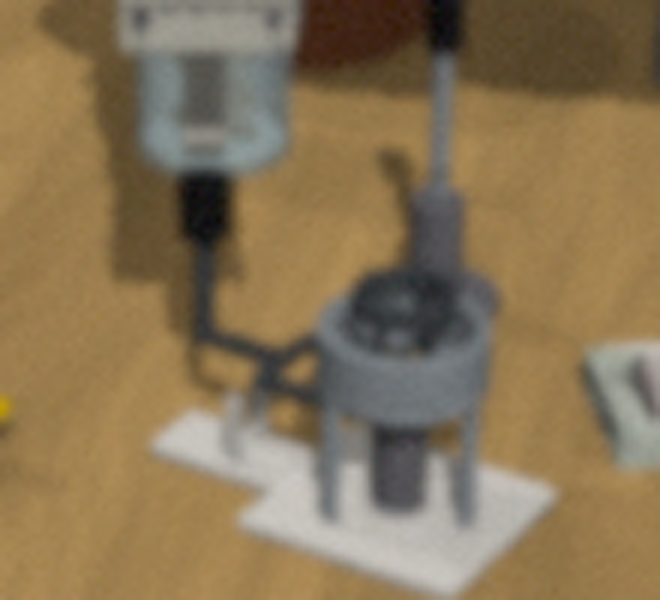

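Call:
arm_command --steps '[[0,[0,0,0.2],0],[0,[0,0,0.4],0],[0,[0,0,0.6],0],[0,[0,0,0.8],0],[0,[0,0,1.0],0],[0,[0,0,1.2],0],[0,[0,0,1.35],0],[0,[0,0,1.4],0]]'

```text
t: 22.2
tool_pos: [0.5919, -0.0853, 0.1001]
tool_rot: [-3.141, 0.001, 0.256]
force: [-3.1, -0.1, 14.8]
finger_gap: 0.0003
```

Call:
arm_command --steps '[[0,[0,0,0.02],0],[0,[0,0,0.03],0],[0,[0,0,0.03],0],[0,[0,0,0.03],0],[0,[0,0,0.03],0],[0,[0,0,0.03],0],[0,[0,0,0.03],0],[0,[0,0,0.03],0]]'

```text
t: 23.0
tool_pos: [0.5919, -0.0854, 0.1002]
tool_rot: [-3.141, 0.0, 0.256]
force: [-1.8, 0.2, 11.8]
finger_gap: 0.0006
```

Call:
arm_command --steps '[[0,[0,0,-0.6],0],[0,[0,0,-1.5],0],[0,[0,0,-2.5],0],[30,[0,0,-3.5],0],[60,[-0.6,0.6,-4.1],0],[60,[-1.4,1.2,-4.1],0],[60,[-2.3,1.8,-4.1],0],[60,[-3.1,2.4,-4.1],0]]'

```text
t: 23.8
tool_pos: [0.4942, -0.21, 0.2622]
tool_rot: [-3.14, 0.003, 0.256]
force: [1.1, -0.9, 0.1]
finger_gap: 0.0358
```

```bash
python3 -c "
from look import *
go([.47,-.265,.25])
t=ctrl.grab_frame('side');cv2.imwrite('pics/m_s2.png',cv2.resize(t[140:240,290:400],None,fx=6,fy=6,interpolation=cv2.INTER_CUBIC))
"
```

```text
t 23.8 tcp [ 0.4942 -0.21    0.2622] rot [-3.1395e+00  2.6000e-03  2.5630e-01] units [-0.93  1.18  0.3 ] dist 0.061 turn None F [ 1.1 -0.9  0.1]
```

View pics/m_s2.png

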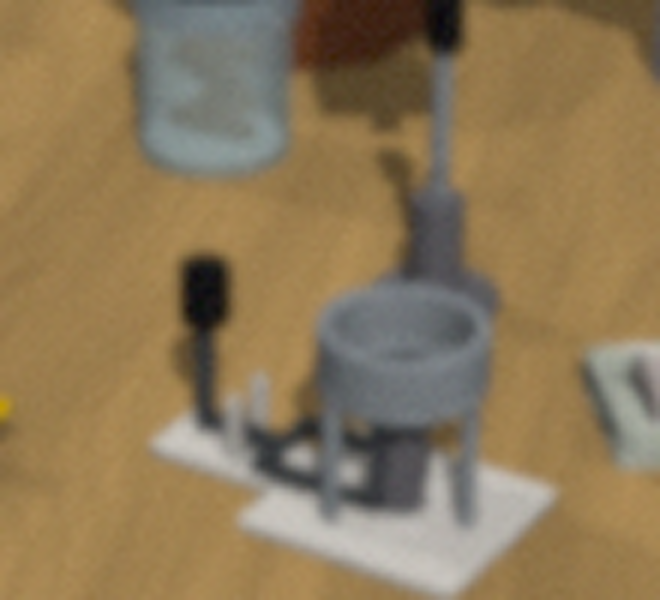

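Lifter is down (knob at ~(205,290) in the crop, collar gone from the ring). Now position to look at the rod.

Call:
arm_command --steps '[[60,[-0.5,0.6,0.3],0],[60,[-0.93,1.18,0.3],0],[60,[-0.93,1.18,0.3],0],[60,[-0.93,1.18,0.3],0],[60,[-0.93,1.18,0.3],0],[60,[-0.93,1.18,0.3],0],[60,[-0.93,1.18,0.3],0],[60,[-0.93,1.18,0.3],0]]'

```text
t: 24.65
tool_pos: [0.4727, -0.2641, 0.2515]
tool_rot: [3.142, -0.0, 0.257]
force: [-0.4, 0.4, -0.5]
finger_gap: 0.0602
```

```bash
python3 -c "
from look import *
go([.51,-.2545,.142])
c=ctrl.calibration('wrist');im=ctrl.grab_frame('wrist');cv2.imwrite('pics/n_w.png',im)
for k,h in dict(gauge_grip=.16,holder_mouth=.063).items():
    for q in ctrl.spot_point('wrist',k)[:2]: print(k,q['confidence'],q['xy'],atz(c,q['xy'],h))
print(proj(c,[.51,-.2545,.177]))
"
```

```text
t 24.65 tcp [ 0.4727 -0.2641  0.2515] rot [ 3.1416e+00 -1.0000e-04  2.5680e-01] units [0.96 0.   2.74] dist 0.116 turn None F [-0.4  0.4 -0.5]
gauge_grip 0.57 [320.1, 142.3] [ 0.51315716 -0.25381941  0.16      ]
holder_mouth 0.68 [318.0, 133.6] [ 0.50994686 -0.25305067  0.063     ]
[[320.01772606 150.11385266]]
```

View pics/n_w.png

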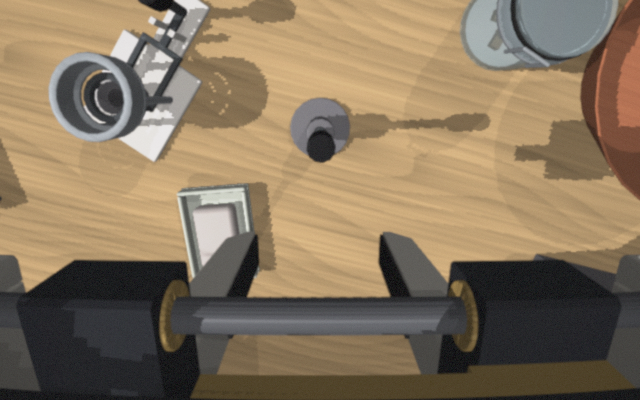

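Call:
arm_command --steps '[[50,[0.5,0,0],0],[50,[0.98,-0.01,0.1],0],[50,[0.98,-0.01,0.8],0],[50,[0.98,-0.01,1.5],0],[50,[0.98,-0.01,2.2],0],[50,[0.98,-0.01,2.7],0],[50,[0.98,-0.01,2.7],0],[10,[0.98,-0.01,2.7],0]]' --force 30

```text
t: 25.6
tool_pos: [0.5102, -0.2543, 0.1438]
tool_rot: [-3.141, 0.0, 0.256]
force: [-0.4, -0.5, 0.2]
finger_gap: 0.0457
```

Call:
arm_command --steps '[[10,[0,0,0],0],[10,[0,0,0],0],[10,[0,0,0],0],[10,[0,0,0],0],[10,[0,0,0],0],[10,[0,0,0],0],[10,[0,0,0],0],[10,[0,0,0],0]]'

```text
t: 26.4
tool_pos: [0.5108, -0.2549, 0.1446]
tool_rot: [3.14, -0.001, 0.256]
force: [-0.2, -0.8, 5.0]
finger_gap: 0.0195
```

Call:
arm_command --steps '[[10,[0,0,-0.15],0],[10,[0,0,-0.45],0],[10,[0,0,-0.9],0],[10,[0,0,-1.4],0],[10,[0,0,-1.9],0],[10,[0,0,-2.4],0],[10,[0,0,-2.8],0],[10,[0,0,-3.0],0]]'

```text
t: 27.2
tool_pos: [0.5106, -0.2545, 0.2657]
tool_rot: [3.14, -0.001, 0.256]
force: [-0.5, -0.1, -0.4]
finger_gap: 0.0195
```

```bash
python3 -c "
from look import *
go([.496,-.05,.265])
im=ctrl.grab_frame('wrist');cv2.imwrite('pics/o_w.png',im)
t=ctrl.grab_frame('side');cv2.imwrite('pics/o_s.png',cv2.resize(t[60:240,290:430],None,fx=3.3,fy=3.3,interpolation=cv2.INTER_CUBIC))
"
```

```text
t 27.2 tcp [ 0.5106 -0.2545  0.2657] rot [ 3.1403e+00 -1.5000e-03  2.5600e-01] units [ 0.94 -5.04  0.01] dist 0.205 turn None F [-0.5 -0.1 -0.4]
```

View pics/o_s.png

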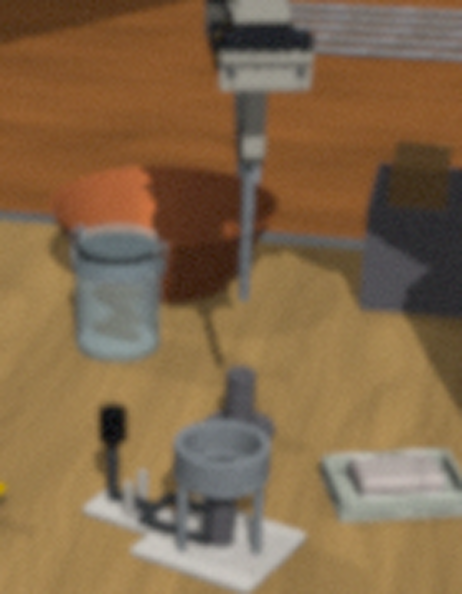

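View pics/o_w.png

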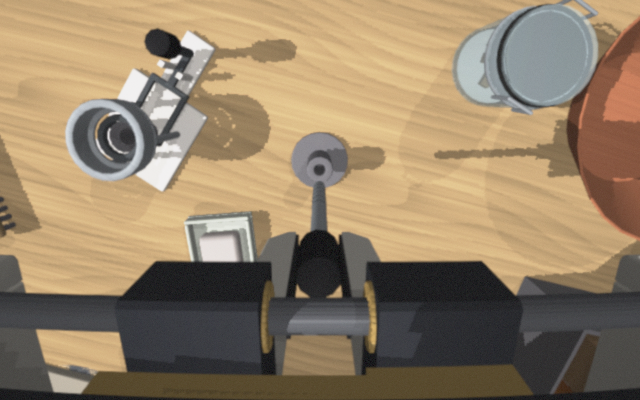

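Call:
arm_command --steps '[[10,[0.1,-0.4,0],0],[10,[0.25,-1.2,0],0],[10,[0.4,-2.1,0],0],[10,[0.55,-3.0,0],0],[10,[0.7,-3.9,0],0],[10,[0.82,-4.6,0],0],[10,[0.89,-5.04,0],0],[10,[0.89,-5.04,0],0]]'

```text
t: 28.1
tool_pos: [0.4926, -0.0474, 0.2622]
tool_rot: [-3.14, 0.002, 0.259]
force: [-1.0, -1.3, -0.8]
finger_gap: 0.0194
```

Call:
arm_command --steps '[[10,[0,0,0.1],0],[10,[0,0,0.2],0],[10,[0,0,0.2],0],[10,[0,0,0.2],0],[10,[0,0,0.2],0],[10,[0,0,0.2],0],[10,[0,0,0.2],0],[10,[0,0,0.2],0]]'

```text
t: 28.9
tool_pos: [0.4937, -0.0504, 0.2556]
tool_rot: [3.142, -0.0, 0.256]
force: [-0.4, -0.5, -0.6]
finger_gap: 0.0192
```

```bash
python3 -c "
from look import *
go([.494,-.0505,.265])
c=ctrl.calibration('wrist');im=ctrl.grab_frame('wrist');cv2.imwrite('pics/p_w.png',cv2.resize(im[60:260,220:420],None,fx=3,fy=3,interpolation=cv2.INTER_CUBIC))
print(proj(c,[[.494,-.0505,.1],[.494,-.0505,.063],[.494,-.0505,.124]]))
t=ctrl.grab_frame('side');cv2.imwrite('pics/p_s.png',cv2.resize(t[100:230,300:400],None,fx=4.6,fy=4.6,interpolation=cv2.INTER_CUBIC))
t=ctrl.grab_frame('top');cv2.imwrite('pics/p_t.png',cv2.resize(t[180:270,290:390],None,fx=6,fy=6,interpolation=cv2.INTER_CUBIC))
"
```

```text
t 28.9 tcp [ 0.4937 -0.0504  0.2556] rot [ 3.1416e+00 -2.0000e-04  2.5570e-01] units [ 0.01  0.   -0.24] dist 0.009 turn None F [-0.4 -0.5 -0.6]
[[319.6145272  179.57925724]
 [319.47440835 171.62287817]
 [319.72288239 185.73574872]]
```

View pics/p_w.png

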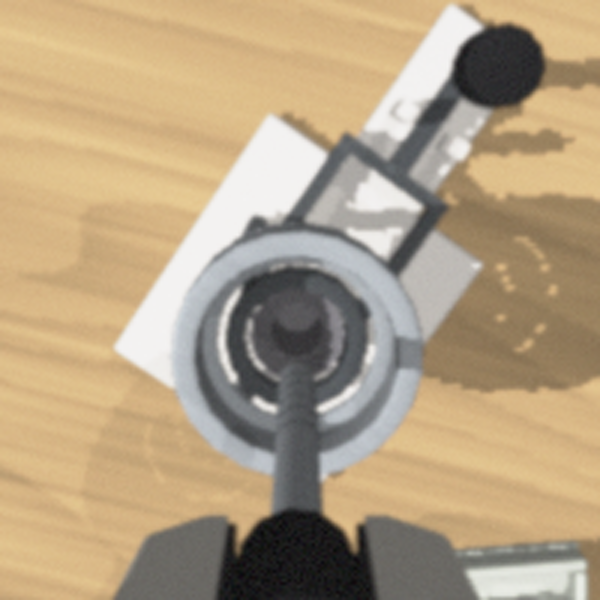

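View pics/p_s.png

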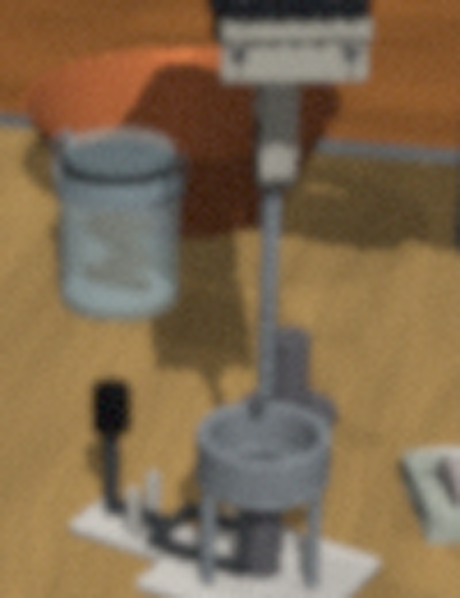

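Call:
arm_command --steps '[[10,[0,0,0.2],0],[10,[0,0,0.5],0],[10,[0,0,0.8],0],[10,[0,0,1.1],0],[10,[0,0,1.3],0],[10,[0,0,1.45],0],[10,[0,0,1.5],0],[10,[0,0,1.5],0]]'

```text
t: 29.85
tool_pos: [0.4936, -0.0503, 0.1953]
tool_rot: [-3.141, 0.0, 0.256]
force: [0.8, 0.3, 0.1]
finger_gap: 0.0195
```

Call:
arm_command --steps '[[10,[0,0,0.1],0],[10,[0,0,0.2],0],[10,[0,0,0.3],0],[10,[0,0,0.4],0],[10,[0,0,0.5],0],[10,[0,0,0.5],0],[10,[0,0,0.5],0],[10,[0,0,0.5],0]]'

```text
t: 30.65
tool_pos: [0.4938, -0.0504, 0.1757]
tool_rot: [3.141, -0.0, 0.256]
force: [0.3, -0.1, -0.8]
finger_gap: 0.0195
```

```bash
python3 -c "
from look import *
go([.494,-.0505,.145])
c=ctrl.calibration('wrist');im=ctrl.grab_frame('wrist');cv2.imwrite('pics/q_w.png',cv2.resize(im[60:260,220:420],None,fx=3,fy=3,interpolation=cv2.INTER_CUBIC))
"
```

```text
t 30.65 tcp [ 0.4938 -0.0504  0.1757] rot [ 3.1414e+00 -3.0000e-04  2.5580e-01] units [0.   0.   0.77] dist 0.031 turn None F [ 0.3 -0.1 -0.8]
```

View pics/q_w.png

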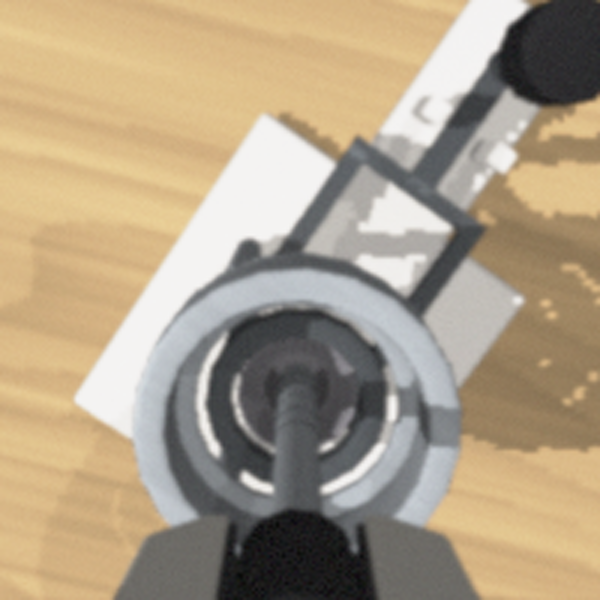

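Call:
arm_command --steps '[[10,[0,0,0.1],0],[10,[0,0,0.25],0],[10,[0,0,0.4],0],[10,[0,0,0.55],0],[10,[0,0,0.68],0],[10,[0,0,0.74],0],[10,[0,0,0.76],0],[10,[0,0,0.76],0]]'

```text
t: 31.5
tool_pos: [0.4937, -0.0504, 0.145]
tool_rot: [3.142, -0.0, 0.256]
force: [-0.3, -0.1, -0.5]
finger_gap: 0.0194
```

```bash
python3 -c "
from look import *
go([.494,-.0505,.1445])
"
```

```text
t 31.5 tcp [ 0.4937 -0.0504  0.145 ] rot [ 3.1416e+00 -1.0000e-04  2.5580e-01] units [0.01 0.01 0.01] dist 0.001 turn None F [-0.3 -0.1 -0.5]
```

Call:
arm_command --steps '[[10,[0,0,0.02],0],[10,[0,0,0.03],0],[24,[0,0,0.03],0],[32,[0,0,0.03],0],[60,[0,0,0.03],0],[60,[0,0,0.03],0],[60,[0,0,0.03],0],[60,[0,0,0.03],0]]'

```text
t: 32.3
tool_pos: [0.4936, -0.0503, 0.1438]
tool_rot: [-3.142, 0.0, 0.256]
force: [-0.3, 0.5, 1.8]
finger_gap: 0.0577
```

Call:
arm_command --steps '[[60,[0,0,-0.3],0],[60,[0,0,-0.8],0],[60,[0,0,-1.5],0],[60,[0,0,-2.3],0],[60,[0,0,-3.0],0],[60,[-0.5,0,-3.4],0],[60,[-1.0,0,-3.4],0],[60,[-1.2,0,-3.4],0]]'

```text
t: 33.1
tool_pos: [0.4467, -0.0629, 0.2816]
tool_rot: [3.14, -0.002, 0.256]
force: [-0.2, 0.5, -0.7]
finger_gap: 0.0599
```

```bash
python3 -c "
from look import *
go([.494,-.0505,.1445])
im=ctrl.grab_frame('wrist');cv2.imwrite('pics/r_w.png',im)
t=ctrl.grab_frame('side');cv2.imwrite('pics/r_s.png',cv2.resize(t[120:340,200:440],None,fx=2.7,fy=2.7,interpolation=cv2.INTER_CUBIC))
t=ctrl.grab_frame('top');cv2.imwrite('pics/r_t.png',t)
s=ctrl.calibration('side')
for k,h in dict(gauge_grip=.16,strainer_mid=.051,knob=.085,post_top=.04).items():
  for n in ('side','top'):
    for q in ctrl.spot_point(n,k)[:1]: print(k,n,q['confidence'],q['xy'],atz(ctrl.calibration(n),q['xy'],h))
print(proj(s,[[.494,-.0505,.16],[.494,-.0505,.177]]))
"
```

```text
t 33.1 tcp [ 0.4467 -0.0629  0.2816] rot [ 3.1403e+00 -2.0000e-03  2.5550e-01] units [ 1.21 -0.    3.43] dist 0.146 turn None F [-0.2  0.5 -0.7]
gauge_grip side 0.47 [356.4, 175.7] [ 0.49220595 -0.03460595  0.16      ]
strainer_mid side 0.61 [301.0, 285.8] [0.55029658 0.2865825  0.051     ]
strainer_mid top 0.74 [217.2, 215.8] [0.55014991 0.29532253 0.051     ]
knob side 0.79 [322.1, 185.8] [ 0.59820543 -0.10022858  0.085     ]
knob top 0.38 [346.6, 201.9] [ 0.58327326 -0.08329324  0.085     ]
post_top side 0.85 [298.7, 289.7] [0.5554795  0.28722794 0.04      ]
post_top top 0.55 [214.6, 218.5] [0.54329145 0.30536554 0.04      ]
[[356.78654972 172.94266171]
 [356.98327229 166.95666786]]
```

View pics/r_s.png

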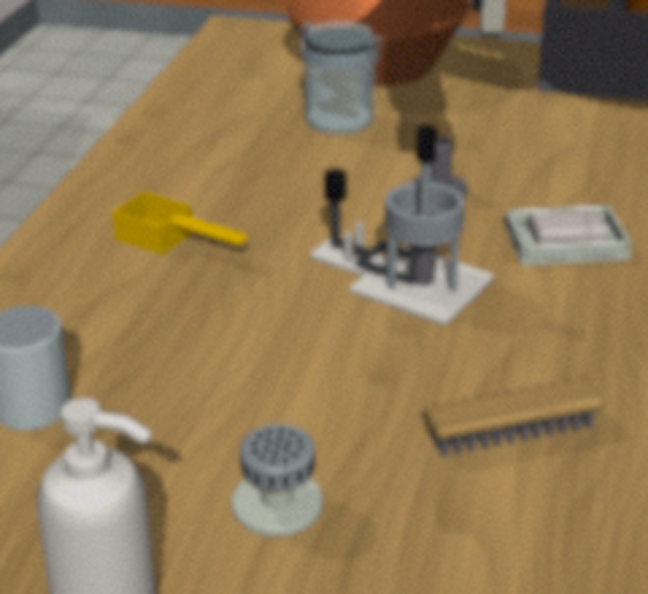

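View pics/r_w.png

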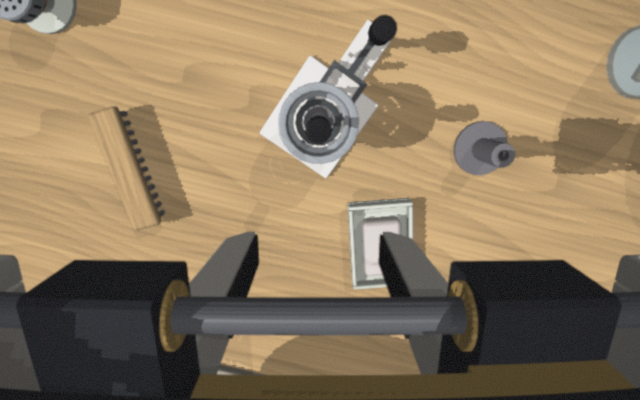

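View pics/r_t.png

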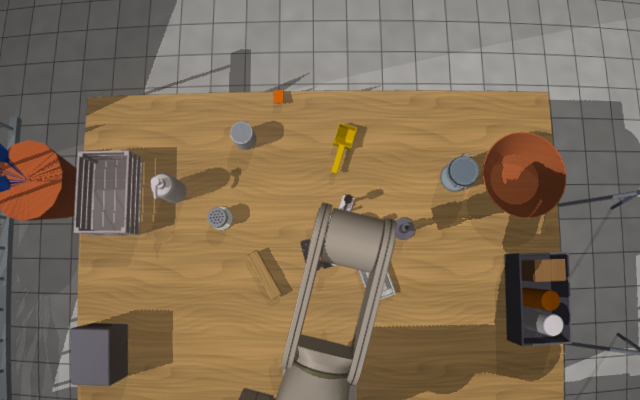

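Call:
arm_command --steps '[[60,[0,0,0],0],[60,[0,0,0],0],[60,[0,0,0],0],[60,[0,0,0],0],[60,[0,0,0],0],[60,[0,0,0],0],[60,[0,0,0],0],[60,[0,0,0],0]]'

```text
t: 34.45
tool_pos: [0.4472, -0.0625, 0.2798]
tool_rot: [3.142, -0.0, 0.256]
force: [0.3, -0.6, 0.8]
finger_gap: 0.0603
```

```bash
python3 -c "
from look import *
s=ctrl.read_state();print(s['t'],s['force'],ctrl.sign_off())
"
```

```text
the job is handed in; nothing more can be done
34.45 [ 0.31507244 -0.57310547  0.75793698] None
```

I finished all four steps in order and handed the job in at 34.5 s, within the 72 s limit; no verdict came back.

- **Lifter up:** The first pull stopped short, about 8 mm below the top, because the fingers were still closing as the arm rose. I gripped the knob again and pulled until it hit the hard stop (about 33 N). The strainer then stood clear above the ring.
- **Strainer on the post:** I gripped it across its diameter, set it down until contact (3 N) and let go. The pictures show it level and centred on the post.
- **Lifter down:** I pushed the knob's top down to 100 mm above the board, where it stopped at 12 to 15 N. In the last side picture the knob is back within a pixel of where it started.
- **Gauge rod:** I lowered it into the sump with no side forces and let go. It stands almost upright, and its grip is about 1 px from where it should appear with the foot on the bottom.

**Last checks:** In the pictures, none of the other things looks moved, nothing was being touched and the arm was at rest. Two network readings disagreed by about 1 to 2 cm:
- **Post top:** the top and side camera readings differed, with the strainer partly covering the post.
- **Rod grip:** the side camera's low-confidence reading was off from the rod's expected position.

In both cases I relied on the pictures and the recorded arm poses instead.

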